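Wedge the tube stand's tilting plate

ROBOT

A 7-joint arm with a two-finger parallel gripper is mounted at the origin on the work surface. World frame = base frame: x ahead of the robot, y to its left, z up, the work surface at z = 0. Lengths are in m, angles in rad, forces in N, time in s.
With the tool pointing down it reaches from about 0.4 to 0.925 m from the base axis. Payload 4.1 kg.
Tool frame: the origin (TCP) lies midway between the tips of the shut fingers; the grasp point (between the pads) lies 19 mm behind it; z points along the fingers, y is the direction in which the jaws open and shut (so a half turn about z gives the same grasp; the last joint's range is limited). The gripper opens to 85 mm and grips with 20 to 120 N. Pads are 22 mm wide; open, the fingers measure 114 mm over their backs; the gripper's body (76 mm by 85 mm) begins 54 mm behind the grasp point. The pads swing forward as they close: fully open they stand 13 mm farther back than shut.
Start: joints at [1.076, 0.398, 0.045, 1.537, -0.019, 1.207, -0.051], TCP at [0.251, -0.6, 0.231] pointing down, gripper open.
Joint ranges: [-2.82, 2.82], [-0.49, 2.23], [-1.37, 1.46], [0, 2.46], [-1.36, 4.5], [0.23, 2], [-2.94, 2.94]. Speed limits (rad/s): [2.57, 2.57, 3.14, 3.14, 3.14, 3.14, 3.14].

INTERFACE

Orientations are given as a unit quaternion [w, x, y, z].
In Python, from cell import sense, camera, camera_params, close_job gives the robot as it stands.
- The arm moves only by the tool carry_out, never from a script. Its arguments are lists of equal length, an entry for each row: "dp": the shift along the tool's x, y, z in m, a list of three; "turn": the turn about the tool's z in rad. In form: {"dp": [[x, y, z], ...], "turn": [turn, ...]}. A call has 1 to 20 rows; each row is the pose to reach, as a shift and turn from the pose commanded when the call began, along the tool's axes at that moment; what a row does not reach only later rows make up. A row lasts 1/8 s, in which the tool goes at most 62.5 mm and 10.7 degrees, less where a joint would pass 70% of its speed; a pose out of reach is approached as far as the arm can. A call with a gripper value outside its range is refused whole. "jaw" is the opening, from -1 (shut) to 1 (fully open), set as the call begins (left out, the last holds). The fingers move at their own pace and stop on an object; the grip force is fixed at half the most. Time passes only in rows, so rows that repeat a pose let the fingers close. It gives the time, the measured TCP pose, the force and the opening at its end, in the units of the state.
- sense(): the state, without advancing time (a new reading comes with each control period).
- camera(name): name is "scene" or "top" or "wrist"; returns the picture (480x640x3 uint8, red, green, blue); there is no depth.
- camera_params(name): a dict with "intrinsics" (3x3 intrinsics, pixels), "origin" and "rotation" of the camera in the world. Camera axes: x right, y down, z forward; pixel columns grow to the right and rows downward; lengths in m; the calibration is good to about 2 mm. The wrist camera is an equidistant fisheye: a pixel r from the principal point sees the ray r / f radians off the axis. A picture is of the moment at which its call begins: read the wrist's pose just before it. camera_params takes no time and is no camera call; for the wrist camera it gives the pose at the moment of the call.
- close_job(): hands the job in, once; it reports no verdict.
The state is a dict: "time_s": time; "joint_pos": joint angles; "joint_velocities": joint speeds; "joint_torque": joint torques, N m; "tool_pos": TCP position; "tcp_rot": TCP orientation; "contact_force": force on the tool from outside, world axes, zero at the start; "torque": the same for the moment, N m; "finger_gap": finger opening in m.
Only numpy, scipy, OpenCV 4.12 (cv2) and the standard library are available. Lean on these libraries where they do the work, as an engineer would, in place of code of your own. Each camera call takes 0.05 s, during which the arm holds its last target.

TASK

The hinged plate that carries the rack of tubes on the tilt stand must be propped so that it cannot sag. Take the wedge lying on the bench and push it, thin end first, flat on the bench and square to the edge, under the middle of the plate's raised front edge until it jams tight there and stays so by itself when let go. Push firmly but gently, with about 10 newtons once it bites; do not touch the stand or its rack with the arm, and leave the bottle, the tip box and the pipette where they are.

Things in the scene. Friction and masses are not known exactly. Their poses are not given: they have to be found in the camera images.
- stand_front (a point): Point on the bench straight below the middle of the front (free) edge of the stand's plate. x is level and points in under the plate, y runs along the edge, z up. Under the edge runs a black rubber strip, 220 mm long, 12 mm deep, 6 mm thick; its underside is level and somewhere from 10 to 23 mm above the bench (differs each time, not given). The bench under the plate is clear.
- stand: The whole tilt stand, fixed to the bench; origin and axes as stand_front. Aluminium plate 170 mm deep (x), 220 wide, 6 thick, front edge raised, rear edge in a stiff hinge on a grey bar; it keeps its tilt. A tube rack stands on it from 60 mm behind the front edge, 125 mm tall. The rubber strip under the front edge gives about 1 mm for each 12 N of upward press.
- wedge_grip (a point): Centre of the wedge's thick gripping end, half-way up (13.5 mm above its underside). x points along the wedge to the thin end, z up. The gripping end is a block 40 mm long (20 to either side of this point), 32 wide, 27 high with a flat upright back face. From 20 mm ahead of this point the top slopes straight down over 100 mm, from 27 mm high to 5 mm at the thin end.
- wedge_tip (a point): Middle of the wedge's thin end, at its underside, 120 mm ahead of the grip point; axes as there.
- wedge: Loose black doorstop-like wedge, 140 mm long, 32 wide, about 110 g; origin on its underside below the grip point. Smooth hard plastic, friction about 0.35: once it bears on the strip, push is about 0.9 x its press on the strip, plus 0.35 x any bearing down of the fingers on it. From first touch to too tight: about 6 mm of travel; a press of 6 to 15 N is a good jam.
- bottle: Bystander: a capped reagent bottle, 68 mm across, 120 mm high; origin at the centre of its underside.
- tipbox: Bystander: a white box of pipette tips, 87 x 122 mm, 63 mm high; origin at the centre of its underside.
- pipette: Bystander: a hand pipette lying on the bench, 250 mm long, 34 mm wide at most, 26 mm high; origin on the bench below its middle, x axis to its nose.
There are look-alikes about, which are no part of the job. Of the things shaped like the wedge, the black one is meant.

How it is judged:
On the way, in this order (a step that is already met when the one before it is completed fails the run):
1. the wedge's thin end is under the middle of the plate's front edge, low on the bench (x of wedge_tip in the frame of stand_front above 0.005 m and y of wedge_tip in the frame of stand_front between -0.035 and 0.035 m and z of wedge_tip in the frame of stand_front below 0.006 m), for 0.05 s.
2. the wedge has jammed: it presses on the stand with more than 4 N (contact force between wedge and stand above 4 N), for 0.2 s.
At the end, for the whole second after the job is handed in: The wedge lies flat (within 0.12 rad) and still, square to the edge within 0.25 rad, its thin end under the plate and within 35 mm of the middle of the front edge, and is jammed: it presses on the stand with more than 4 N by itself (all of step 1 and contact force between wedge and stand above 4 N and angle between wedge's own z axis and vertical below 0.12 rad and angle between the x axis of wedge and the x axis of stand_front, either way round below 0.25 rad and linear speed of wedge below 0.005 m/s); the robot touches nothing.
It fails at once if the wedge was rammed in: it pressed on the stand with more than 18 N (contact force between wedge and stand above 18 N).
It fails at once if the robot pressed on the stand or its rack (contact force between any of the fingers, the arm and stand above 2 N).
It fails at once if a bystander was moved by more than 20 mm (distance of any of bottle, tipbox, pipette from where it was at the start of the episode above 0.02 m).
It also fails if it takes over 61 s, if anything falls off the work surface, if the arm or the gripper's body presses on something with over 40 N, if the wrist force passes 120 N, or if a joint passes its speed limit or range.

## Working session

There is one attempt and no reset: what is moved stays moved. The work goes in short steps, Python scripts to look and compute and a tool call to move; the robot and the scene stay as the last step left them, time stands still between calls to the robot, and variables do not carry over. Pictures are saved under pics/ and viewed, and the job is handed in when it is done.

Besides the shell and the picture viewer there is one more tool, called after "Request:" in YAML: its name, and indented under it one key for each argument. carry_out: Moves the arm, as the interface text tells. Its arguments: {"type":"object","properties":{"dp":{"type":"array"},"turn":{"type":"array"},"jaw":{"type":"number"}},"required":["dp","turn"]}

```bash
mkdir -p pics; ls; python3 - <<'E'
from cell import *
import cv2
s=sense(); print({k:s[k] for k in ("time_s","tool_pos","tcp_rot","contact_force","finger_gap")})
for n in ("scene","top","wrist"):
    p=camera_params(n); print(n,p)
    cv2.imwrite(f"pics/{n}0.png",camera(n)[:,:,::-1])
E
```

```text
pics
{'time_s': 0.0, 'tool_pos': array([ 0.250402  , -0.59914892,  0.23025869]), 'tcp_rot': array([-9.33601974e-04,  9.80468348e-01,  1.96674563e-01, -2.50408414e-04]), 'contact_force': array([-0.00152572, -0.72275913,  0.51326859]), 'finger_gap': 0.08575228787363873}
scene {'intrinsics': array([[511.20884183,   0.        , 318.00842147],
       [  0.        , 511.20884183, 244.825026  ],
       [  0.        ,   0.        ,   1.        ]]), 'origin': array([1.11074305, 0.80590525, 1.03822185]), 'rotation': array([-0.12432609,  0.28416767,  0.87754293, -0.36566402])}
top {'intrinsics': array([[614.99499474,   0.        , 314.3862294 ],
       [  0.        , 614.99499474, 234.61591069],
       [  0.        ,   0.        ,   1.        ]]), 'origin': array([ 0.43944143, -0.00314298,  1.32934754]), 'rotation': array([-0.01583262,  0.71168156, -0.70213536,  0.01626734])}
wrist {'intrinsics': array([[371.64829954,   0.        , 323.90336512],
       [  0.        , 371.64829954, 240.71442962],
       [  0.        ,   0.        ,   1.        ]]), 'origin': array([ 0.32900276, -0.56597106,  0.37195894]), 'rotation': array([ 0.13771496,  0.82077535, -0.54648444, -0.09336579])}
```

View pics/top0.png

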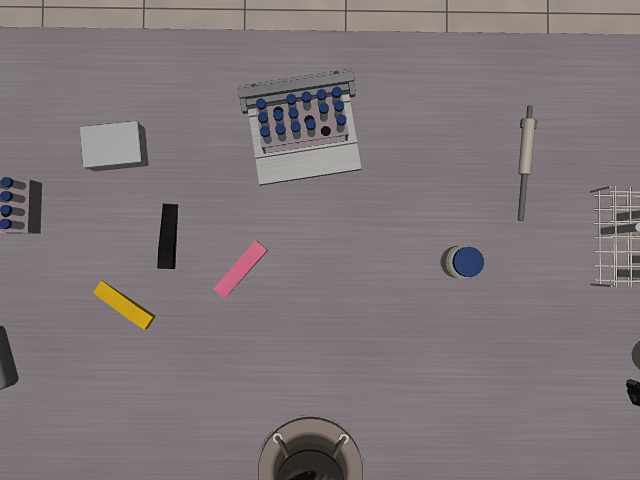

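View pics/scene0.png

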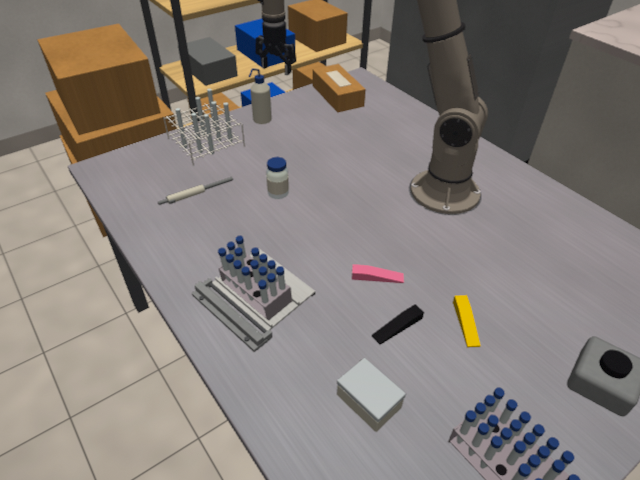

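View pics/wrist0.png

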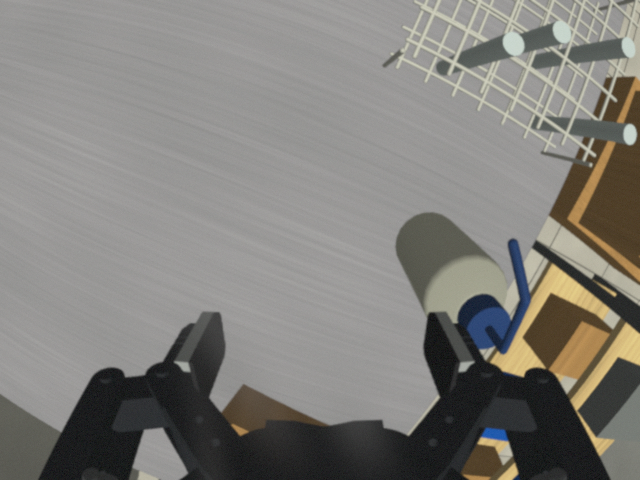

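The top view shows the black wedge at about (168,237) and the stand's front edge running from (259,184) to (361,169). The stand is fixed and the pink and yellow wedges are look-alikes. Next I'll enlarge these areas.

```bash
python3 - <<'E'
import cv2,numpy as np
t=cv2.imread("pics/top0.png"); s=cv2.imread("pics/scene0.png")
a=cv2.resize(t[190:280,145:195],None,fx=6,fy=6,interpolation=cv2.INTER_CUBIC)
b=cv2.resize(t[60:195,230:370],None,fx=4,fy=4,interpolation=cv2.INTER_CUBIC)
cv2.imwrite("pics/w1.png",cv2.convertScaleAbs(a,alpha=2)); cv2.imwrite("pics/s1.png",b)
c=cv2.resize(s[230:350,180:440],None,fx=3,fy=3,interpolation=cv2.INTER_CUBIC)
cv2.imwrite("pics/sc1.png",cv2.convertScaleAbs(c,alpha=1.6))
E
```

```text
(no output)
```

View pics/w1.png

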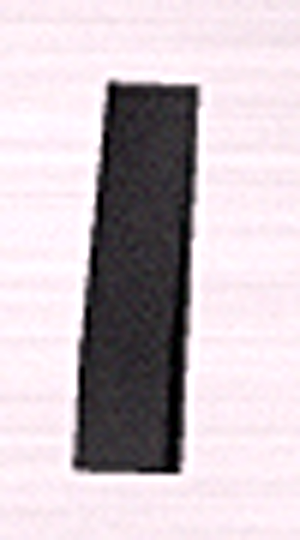

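View pics/s1.png

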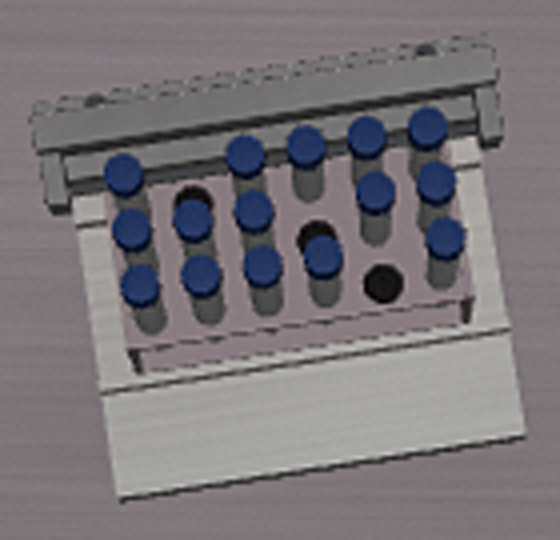

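View pics/sc1.png

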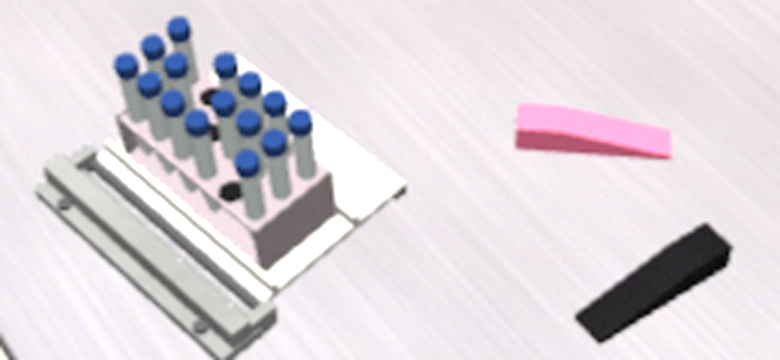

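```bash
cat > h.py <<'E'
import numpy as np
from scipy.spatial.transform import Rotation as R
from scipy.optimize import least_squares
from cell import *
def rot(p):
    q=p["rotation"]; return R.from_quat([q[1],q[2],q[3],q[0]]).as_matrix()
def proj(n,X,p=None):
    p=p or camera_params(n); c=(np.atleast_2d(X)-p["origin"])@rot(p); uv=c@p["intrinsics"].T; return uv[:,:2]/uv[:,2:]
def unproj(n,uv,z,p=None):
    p=p or camera_params(n); uv=np.atleast_2d(uv); d=np.c_[uv,np.ones(len(uv))]@np.linalg.inv(p["intrinsics"]).T@rot(p).T
    return p["origin"]+d*((z-p["origin"][2])/d[:,2])[:,None]
W=lambda P,q:np.c_[q[0]+np.cos(q[2])*P[:,0]-np.sin(q[2])*P[:,1], q[1]+np.sin(q[2])*P[:,0]+np.cos(q[2])*P[:,1],P[:,2]]
E
python3 - <<'E'
from h import *
P=np.array([[.12,.016,.005],[.12,-.016,.005],[-.02,.016,.027],[-.02,-.016,.027],[-.02,-.016,0]])
uv=np.array([[163.2,203.7],[178.2,204.3],[157.5,268.3],[172.5,268.3],[175.3,268.2]])
r=least_squares(lambda q:((proj("top",W(P[:4],q))-uv[:4])).ravel(),[.42,.3,0])
print("wedge",r.x,"\n",r.fun.reshape(-1,2).round(1), proj("top",W(P,r.x)).round(1)[4])
e=unproj("top",[[260,185],[361.25,169]],.028); print(e,np.linalg.norm(e[1]-e[0]))
m=e.mean(0);d=e[0]-e[1];print("front",m,"yaw",np.arctan2(-d[0],d[1]))
print("scene proj of wedge",proj("scene",W(P,r.x)).round(1))
print("scene proj edge", proj("scene",e))
s=sense();print(R.from_quat(np.roll(s["tcp_rot"],-1)).as_matrix().round(3))
E
```

```text
wedge [ 0.4423702   0.31072926 -0.02487358] 
 [[ 0.1 -0.3]
 [-0.1 -0.4]
 [-0.   0. ]
 [ 0.1  0.6]] [175.5 268.8]
[[ 0.60257796  0.11348445  0.028     ]
 [ 0.63972316 -0.10140817  0.028     ]] 0.21807934776715376
front [0.62115056 0.00603814 0.028     ] yaw 0.1711633467485771
scene proj of wedge [[379.1 343.1]
 [370.8 334.1]
 [423.3 311.5]
 [414.6 303.2]
 [413.1 309.9]]
scene proj edge [[314.75808976 290.12926772]
 [258.8877901  248.21875752]]
[[ 0.923  0.386 -0.001]
 [ 0.386 -0.923  0.001]
 [-0.    -0.002 -1.   ]]
```

The wedge fit closes to under 0.6 px: grip at (0.442, 0.311), yaw -0.025, thin end pointing +x. The stand's front edge measures 218 mm against 220 given. Its middle is at (0.621, 0.006), yaw 0.171. The scene view agrees with both to about 2 px. Now I'll work out the approach moves.

```bash
cat >> h.py <<'E'
def plan(wps,yaw,n=None):
    "shift in tool axes to world points, turn to tool-x yaw"
    s=sense(); M=R.from_quat(np.roll(s["tcp_rot"],-1)).as_matrix()
    y0=np.arctan2(M[1,0],M[0,0]); print("t",s["time_s"],"pos",s["tool_pos"].round(4),"yaw",y0.round(4),"gap",s["finger_gap"],"F",s["contact_force"].round(2))
    for w in wps: print(w,"->",(M.T@(np.array(w)-s["tool_pos"])).round(4))
    print("turn",(y0-yaw))
E
python3 - <<'E'
from h import *
plan([(.48,-.05,.25),(.442,.311,.15)],-.025)
E
```

```text
t 0.15 pos [ 0.2504 -0.5993  0.2305] yaw 0.3959 gap 0.08524258772252102 F [ 0.1  -0.11  0.74]
(0.48, -0.05, 0.25) -> [ 0.4236 -0.4183 -0.0189]
(0.442, 0.311, 0.15) -> [ 0.5278 -0.7659  0.0816]
turn 0.42091617255771746
```

Request:
carry_out:
  dp:
    - [0.035,-0.035,-0.002]
    - [0.07,-0.07,-0.004]
    - [0.106,-0.105,-0.006]
    - [0.141,-0.14,-0.008]
    - [0.176,-0.175,-0.009]
    - [0.212,-0.209,-0.01]
    - [0.247,-0.244,-0.011]
    - [0.282,-0.279,-0.013]
    - [0.318,-0.314,-0.015]
    - [0.353,-0.349,-0.017]
    - [0.388,-0.383,-0.018]
    - [0.424,-0.418,-0.019]
    - [0.437,-0.463,-0.01]
    - [0.451,-0.506,0.003]
    - [0.464,-0.55,0.015]
    - [0.478,-0.594,0.028]
    - [0.491,-0.638,0.042]
    - [0.505,-0.68,0.055]
    - [0.517,-0.725,0.07]
    - [0.528,-0.766,0.082]
  turn: [0.02,0.04,0.06,0.08,0.1,0.12,0.15,0.18,0.2,0.22,0.25,0.27,0.29,0.32,0.34,0.36,0.38,0.4,0.41,0.421]
  jaw: 1

```text
time_s: 2.65
tool_pos: [0.4419, 0.3119, 0.1485]
tcp_rot: [0.0, 1.0, -0.013, -0.0]
contact_force: [-0.0, -0.9, 0.1]
finger_gap: 0.0856
```

```bash
python3 - <<'E'
from h import *
import cv2
plan([(.442,.311,.05),(.442,.311,.004)],-.025)
cv2.imwrite("pics/wr1.png",camera("wrist")[:,:,::-1])
E
```

```text
t 2.65 pos [0.4419 0.3119 0.1485] yaw -0.0253 gap 0.08560566815742719 F [-0.04 -0.92  0.07]
(0.442, 0.311, 0.05) -> [0.0002 0.0008 0.0985]
(0.442, 0.311, 0.004) -> [0.0002 0.0008 0.1445]
turn -0.00033832239143738105
```

View pics/wr1.png

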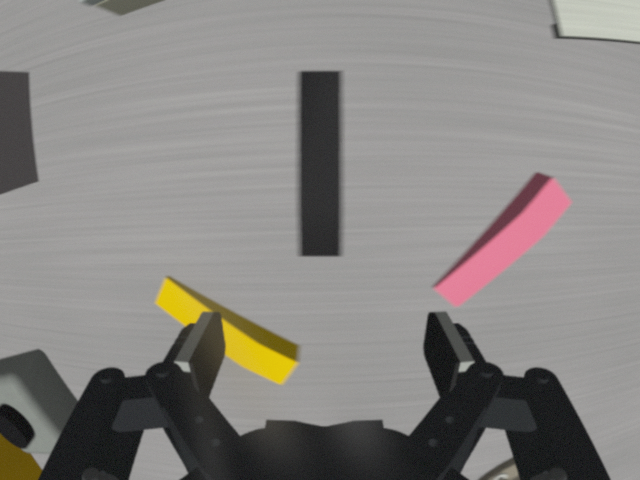

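```bash
cat >> h.py <<'E'
def fish(X,p=None):
    p=p or camera_params("wrist"); c=(np.atleast_2d(X)-p["origin"])@rot(p); K=p["intrinsics"]
    r=np.hypot(c[:,0],c[:,1]); th=np.arctan2(r,c[:,2]); return np.c_[K[0,2]+K[0,0]*th*c[:,0]/r,K[1,2]+K[1,1]*th*c[:,1]/r]
E
python3 - <<'E'
from h import *
P=np.array([[.12,.016,.005],[.12,-.016,.005],[-.02,.016,.027],[-.02,-.016,.027],[-.02,-.016,0]])
print(fish(W(P,[.4424,.3107,-.025])).round(1))
uv=np.array([[300,71],[341.5,71],[299,256],[341,256]])
r=least_squares(lambda q:(fish(W(P[:4],q))-uv).ravel(),[.44,.31,0]);print(r.x,r.fun.round(1))
E
```

```text
[[316.5  65.5]
 [359.5  66.2]
 [315.3 252.8]
 [357.5 253.2]
 [355.  241.3]]
[ 0.43932002  0.32327215 -0.02200733] [-0.8 -1.   0.7 -1.  -0.   0.9  0.   1.1]
```

```bash
python3 - <<'E'
from h import *
p=camera_params("wrist");s=sense();T=R.from_quat(np.roll(s["tcp_rot"],-1)).as_matrix()
print((T.T@(p["origin"]-s["tool_pos"])).round(4)); print((T.T@rot(p)).round(4))
print("tcp px",fish(s["tool_pos"]+[1e-6,0,0]))
print("base top",proj("top",[[0,0,0],[0,0,.02]]))
print("base scene",proj("scene",[[0,0,0],[0,0,.02]]))
# scene fit of wedge
P=np.array([[.12,.016,.005],[.12,-.016,.005],[-.02,.016,.027]])
uv=np.array([[380,344],[372.3,336],[423,312]])
r=least_squares(lambda q:(proj("scene",W(P,q))-uv).ravel(),[.44,.31,0]);print(r.x,r.fun.round(1))
import cv2
t=camera("top")[:,:,::-1]; cv2.imwrite("pics/top1.png",t)
t=camera("scene")[:,:,::-1]; cv2.imwrite("pics/sc2.png",t)
E
```

```text
[ 0.085  -0.0008 -0.1416]
[[-4.000e-04 -9.445e-01 -3.284e-01]
 [ 1.000e+00 -0.000e+00 -1.000e-03]
 [ 1.000e-03 -3.284e-01  9.445e-01]]
tcp px [[326.05698883 317.32325995]]
base top [[309.5472976  469.33855188]
 [309.4810347  472.54607276]]
base scene [[444.438402   191.44138033]
 [445.57947423 186.5666376 ]]
[0.44319742 0.31185664 0.00543421] [ 0.3  0.6 -0.7 -0.3  0.4 -0.3]
```

View pics/top1.png

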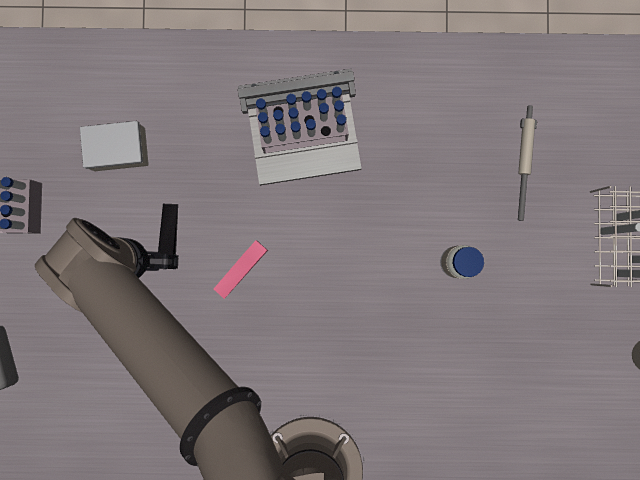

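View pics/sc2.png

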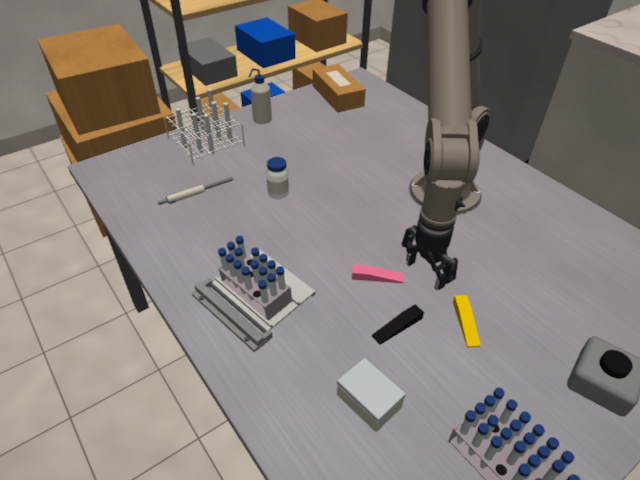

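```bash
python3 - <<'E'
from h import *
for i in range(3):
    p=camera_params("wrist");s=sense();T=R.from_quat(np.roll(s["tcp_rot"],-1)).as_matrix()
    print(s["time_s"],s["tool_pos"],s["tcp_rot"],p["origin"],p["rotation"])
P=np.array([[.12,.016,.005],[.12,-.016,.005],[-.02,.016,.027],[-.02,-.016,.027],[0,0,0]])
print(W(P,[.4424,.3107,-.025]).round(4)); print(fish(W(P,[.4424,.3107,-.025])).round(1))
c=(W(P,[.4424,.3107,-.025])-p["origin"])@rot(p);print(c.round(4))
E
```

```text
2.8 [0.44070353 0.3128673  0.14847681] [-1.91783380e-04  9.99949153e-01 -1.00277734e-02 -1.04759532e-03] [0.5260222  0.31190276 0.28988463] [-0.11680092 -0.69001756  0.70412789  0.12015504]
2.8 [0.44070353 0.3128673  0.14847681] [-1.91783380e-04  9.99949153e-01 -1.00277734e-02 -1.04759532e-03] [0.5260222  0.31190276 0.28988463] [-0.11680092 -0.69001756  0.70412789  0.12015504]
2.8 [0.44070353 0.3128673  0.14847681] [-1.91783380e-04  9.99949153e-01 -1.00277734e-02 -1.04759532e-03] [0.5260222  0.31190276 0.28988463] [-0.11680092 -0.69001756  0.70412789  0.12015504]
[[0.5628 0.3237 0.005 ]
 [0.562  0.2917 0.005 ]
 [0.4228 0.3272 0.027 ]
 [0.422  0.2952 0.027 ]
 [0.4424 0.3107 0.    ]]
[[307.6  68.3]
 [350.5  68.7]
 [307.  255. ]
 [349.1 255.1]
 [328.  219.9]]
[[-0.0122 -0.1286  0.2568]
 [ 0.0198 -0.1284  0.2569]
 [-0.0128  0.0108  0.2823]
 [ 0.0192  0.011   0.2823]
 [ 0.0033 -0.0169  0.3012]]
```

```bash
cat >> h.py <<'E'
import cv2
def blackquad(img,box):
    x0,y0,x1,y1=box; g=img[y0:y1,x0:x1].max(2); m=(g<75).astype(np.uint8)
    n,l,st,ce=cv2.connectedComponentsWithStats(m); i=1+np.argmax(st[1:,4]); c,_=cv2.findContours((l==i).astype(np.uint8),cv2.RETR_EXTERNAL,cv2.CHAIN_APPROX_NONE)
    b=cv2.boxPoints(cv2.minAreaRect(c[0]))+[x0,y0]; return b
E
python3 - <<'E'
from h import *
P=np.array([[.12,.016,.005],[.12,-.016,.005],[-.02,.016,.027],[-.02,-.016,.027]])
for i in range(6):
    p=camera_params("wrist");s=sense();im=camera("wrist")
    b=blackquad(im,(260,40,400,290)); b=b[np.lexsort((b[:,0],))]
    L=sorted(b[:2],key=lambda q:q[1]);Rr=sorted(b[2:],key=lambda q:q[1]); uv=np.array([L[0],Rr[0],L[1],Rr[1]])
    r=least_squares(lambda q:(fish(W(P,q),p)-uv).ravel(),[.44,.31,0]);print(s["tool_pos"].round(4),r.x.round(4),uv.round(0).tolist(),p["origin"].round(4))
E
```

```text
[0.4407 0.3129 0.1485] [ 0.4434  0.3127 -0.0201] [[305.0, 69.0], [346.0, 69.0], [305.0, 252.0], [346.0, 252.0]] [0.526  0.3119 0.2899]
[0.4418 0.3109 0.1487] [ 0.4431  0.3137 -0.0238] [[301.0, 71.0], [342.0, 71.0], [301.0, 254.0], [342.0, 254.0]] [0.527  0.3098 0.2902]
[0.4425 0.3098 0.149 ] [ 0.4431  0.314  -0.0263] [[299.0, 72.0], [340.0, 72.0], [299.0, 255.0], [340.0, 255.0]] [0.5276 0.3086 0.2905]
[0.4429 0.3092 0.1492] [ 0.4429  0.3137 -0.0206] [[297.0, 73.0], [339.0, 73.0], [298.0, 256.0], [340.0, 256.0]] [0.5279 0.3079 0.2908]
[0.4432 0.309  0.1493] [ 0.4431  0.3141 -0.0285] [[298.0, 73.0], [339.0, 73.0], [298.0, 256.0], [339.0, 256.0]] [0.5281 0.3076 0.291 ]
[0.4432 0.3091 0.1494] [ 0.4432  0.3142 -0.0287] [[298.0, 73.0], [339.0, 73.0], [298.0, 256.0], [339.0, 256.0]] [0.5281 0.3076 0.2911]
```

The arm was still settling during those earlier frames, which explains the mismatch. Six settled wrist fits agree on (0.443, 0.314) with yaw about -0.026, within 3 mm of the top view. Next I descend and grip.

Request:
carry_out:
  dp:
    - [0,-0.002,0.02]
    - [0,-0.004,0.05]
    - [0,-0.0045,0.08]
    - [0,-0.0045,0.105]
    - [0,-0.0045,0.12]
    - [0,-0.0045,0.13]
    - [0,-0.0045,0.137]
    - [0,-0.0045,0.142]
    - [0,-0.0045,0.142]
    - [0,-0.0045,0.142]
    - [0,-0.0045,0.142]
    - [0,-0.0045,0.142]
  turn: [0,0,0,0,0,0,0,0,0,0,0,0]
  jaw: 1

```text
time_s: 4.6
tool_pos: [0.4427, 0.3152, 0.0075]
tcp_rot: [-0.0, 1.0, -0.013, 0.0]
contact_force: [0.2, 0.3, 0.1]
finger_gap: 0.0852
```

```bash
python3 - <<'E'
from h import *
plan([(.443,.3135,.006)],-.026)
cv2.imwrite("pics/wr2.png",camera("wrist")[:,:,::-1])
E
```

```text
t 4.6 pos [0.4427 0.3152 0.0075] yaw -0.0251 gap 0.08520974608303425 F [0.19 0.26 0.12]
(0.443, 0.3135, 0.006) -> [0.0004 0.0017 0.0015]
turn 0.0008622901661357353
```

View pics/wr2.png

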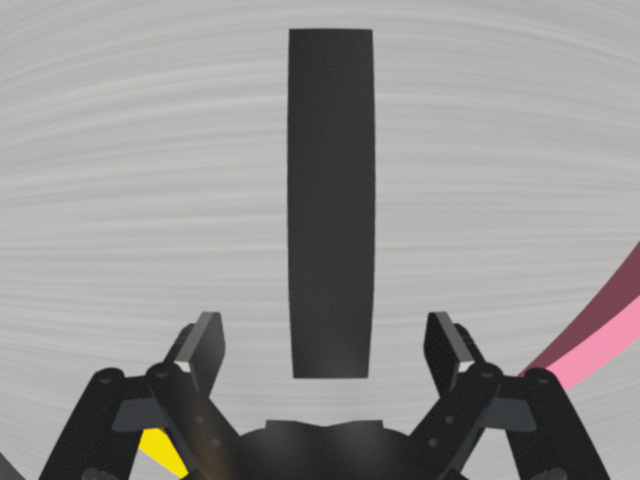

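The wedge sits between the pads, with its centre at column 331 against about 325 for the jaws. Now I grip it.

Request:
carry_out:
  dp:
    - [0,0.0015,0.001]
    - [0,0.0015,0.001]
    - [0,0.0015,0.001]
    - [0,0.0015,0.001]
    - [0,0.0015,0.001]
    - [0,0.0015,0.001]
    - [0,0.0015,0.001]
    - [0,0.0015,0.001]
  turn: [0,0,0,0,0,0,0,0]
  jaw: -1

```text
time_s: 5.65
tool_pos: [0.4427, 0.3138, 0.0064]
tcp_rot: [-0.0, 1.0, -0.013, 0.0]
contact_force: [0.9, 0.5, 3.1]
finger_gap: 0.0308
```

```bash
python3 - <<'E'
from h import *
f=np.array([.621,.006]);u=np.array([np.cos(.171),np.sin(.171)])
g=f-u*.15
print(g)
plan([(.443,.3135,.03),(*g,.03),(*g,.008)],.171)
E
```

```text
[ 0.47318774 -0.01952518]
t 5.65 pos [0.4427 0.3138 0.0064] yaw -0.0251 gap 0.030822204985918086 F [0.9  0.53 3.11]
(0.443, 0.3135, 0.03) -> [ 0.0003  0.0003 -0.0236]
(np.float64(0.4731877362305478), np.float64(-0.019525177361771097), 0.03) -> [ 0.0389  0.3325 -0.0236]
(np.float64(0.4731877362305478), np.float64(-0.019525177361771097), 0.008) -> [ 0.0389  0.3325 -0.0016]
turn -0.19608654458794364
```

Gripped, with a gap of 31 mm. I'll lift 55 mm to clear the pink wedge and carry it to 30 mm in front of the edge.

Request:
carry_out:
  dp:
    - [0,0,-0.02]
    - [0,0,-0.045]
    - [0.002,0.01,-0.055]
    - [0.006,0.035,-0.055]
    - [0.01,0.07,-0.055]
    - [0.014,0.105,-0.055]
    - [0.018,0.14,-0.055]
    - [0.022,0.175,-0.055]
    - [0.026,0.21,-0.055]
    - [0.03,0.245,-0.055]
    - [0.034,0.28,-0.055]
    - [0.037,0.31,-0.055]
    - [0.039,0.327,-0.055]
    - [0.039,0.3325,-0.055]
    - [0.039,0.3325,-0.055]
    - [0.039,0.3325,-0.05]
    - [0.039,0.3325,-0.05]
    - [0.039,0.3325,-0.05]
    - [0.039,0.3325,-0.05]
  turn: [0,0,0,-0.01,-0.03,-0.05,-0.07,-0.09,-0.11,-0.13,-0.15,-0.17,-0.19,-0.196,-0.196,-0.196,-0.196,-0.196,-0.196]

```text
time_s: 8.02
tool_pos: [0.4732, -0.0195, 0.0563]
tcp_rot: [0.0, 0.996, 0.086, 0.0]
contact_force: [-0.0, -0.5, -1.4]
finger_gap: 0.031
```

```bash
python3 - <<'E'
from h import *
plan([(.4732,-.0195,.0068)],.171)
cv2.imwrite("pics/top2.png",cv2.resize(camera("top")[140:300,220:420,::-1],None,fx=4,fy=3.75))
plan([(.4732,-.0195,.0068)],.171)
cv2.imwrite("pics/wr3.png",camera("wrist")[:,:,::-1])
E
```

```text
t 8.025 pos [ 0.4732 -0.0195  0.0563] yaw 0.1714 gap 0.031011895530959344 F [-0.01 -0.49 -1.36]
(0.4732, -0.0195, 0.0068) -> [-0.     -0.      0.0495]
turn 0.0003884468768259597
t 8.075 pos [ 0.4732 -0.0196  0.0563] yaw 0.1713 gap 0.030844262303539236 F [ 0.39 -0.36 -1.22]
(0.4732, -0.0195, 0.0068) -> [ 0.     -0.0001  0.0495]
turn 0.0002537165056893109
```

View pics/top2.png

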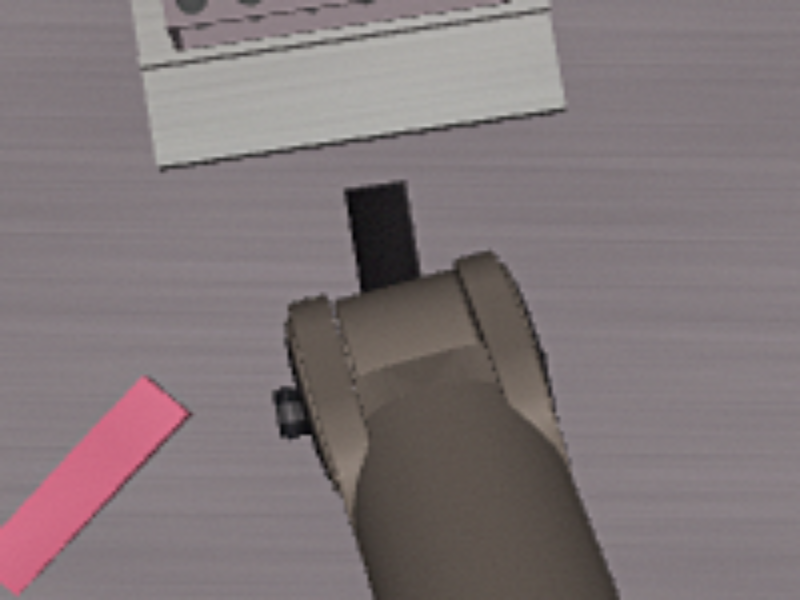

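View pics/wr3.png

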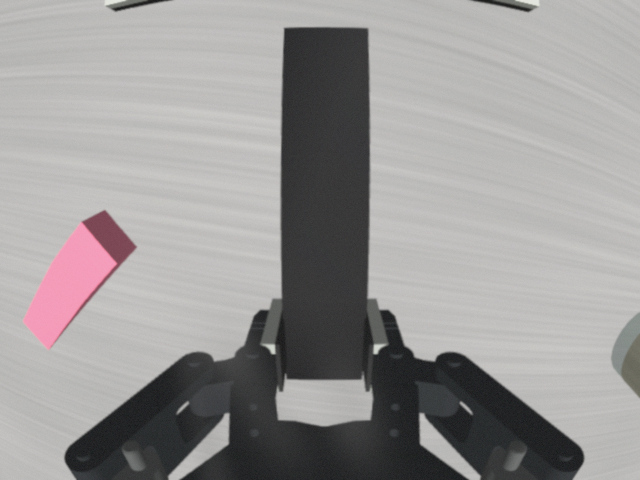

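```bash
python3 - <<'E'
from h import *
im=cv2.imread("pics/wr3.png")
cv2.imwrite("pics/wz.png",np.vstack([cv2.resize(im[0:30,90:170],None,fx=9,fy=9),cv2.resize(im[0:30,480:560],None,fx=9,fy=9)]))
E
```

```text
(no output)
```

View pics/wz.png

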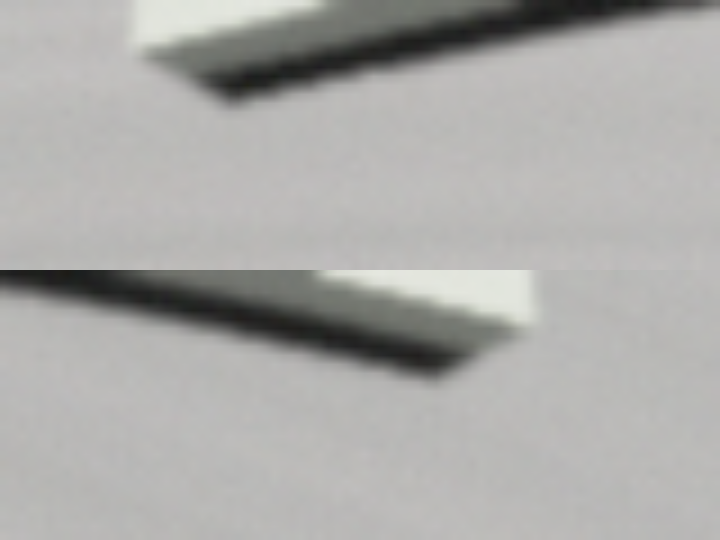

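```bash
python3 - <<'E'
from h import *
p=camera_params("wrist"); s=sense(); print(s["tool_pos"])
for uv in ([[115.3,10.8],[528.4,11.7]],[[105.6,5.6],[538.4,5.6]]):
    f=lambda q:(fish(np.c_[q[0]-np.sin(q[2])*np.array([.11,-.11]),q[1]+np.cos(q[2])*np.array([.11,-.11]),[q[3]]*2],p)-np.array(uv)).ravel()
    r=least_squares(f,[.62,0,.17,.02]);print(r.x.round(4),abs(r.fun).max())
# strip bottom in the top view assuming the x,y above
E
```

```text
[ 0.47324887 -0.01967535  0.05636333]
[0.6219 0.0083 0.1651 0.016 ] 4.618527782440651e-14
[0.6228 0.0083 0.1677 0.0266] 1.1368683772161603e-13
```

The wrist view, scaled on the known 220 mm strip, puts its underside 15–16 mm above the bench and the edge middle at (0.622, 0.008). So first touch should come with the tip about 45–50 mm in. Now I lower the wedge.

Request:
carry_out:
  dp:
    - [0,-0.002,0.015]
    - [0,-0.002,0.03]
    - [0,-0.002,0.04]
    - [0,-0.002,0.045]
    - [0,-0.002,0.048]
    - [0,-0.002,0.049]
    - [0,-0.002,0.049]
    - [0,-0.002,0.049]
    - [0,-0.002,0.049]
  turn: [0,0,0,0,0,0,0,0,0]

```text
time_s: 9.25
tool_pos: [0.473, -0.0179, 0.0075]
tcp_rot: [0.0, 0.996, 0.085, 0.0]
contact_force: [-0.1, 0.1, -1.0]
finger_gap: 0.0308
```

Request:
carry_out:
  dp:
    - [0.006,0,0.0005]
    - [0.014,0,0.0005]
    - [0.022,0,0.0005]
    - [0.03,0,0.0005]
    - [0.038,0,0.0005]
    - [0.046,0,0.0005]
    - [0.052,0,0.0005]
    - [0.055,0,0.0005]
    - [0.055,0,0.0005]
    - [0.055,0,0.0005]
    - [0.055,0,0.0005]
  turn: [0,0,0,0,0,0,0,0,0,0,0]

```text
time_s: 10.62
tool_pos: [0.5267, -0.0086, 0.0068]
tcp_rot: [0.0, 0.996, 0.085, -0.0]
contact_force: [-0.3, 0.2, -1.6]
finger_gap: 0.0311
```

```bash
python3 - <<'E'
from h import *
plan([],.171)
cv2.imwrite("pics/wr4.png",camera("wrist")[:,:,::-1])
E
```

```text
t 10.625 pos [ 0.5267 -0.0086  0.0068] yaw 0.1708 gap 0.031108120954360347 F [-0.25  0.17 -1.6 ]
turn -0.00018507213737961603
```

View pics/wr4.png

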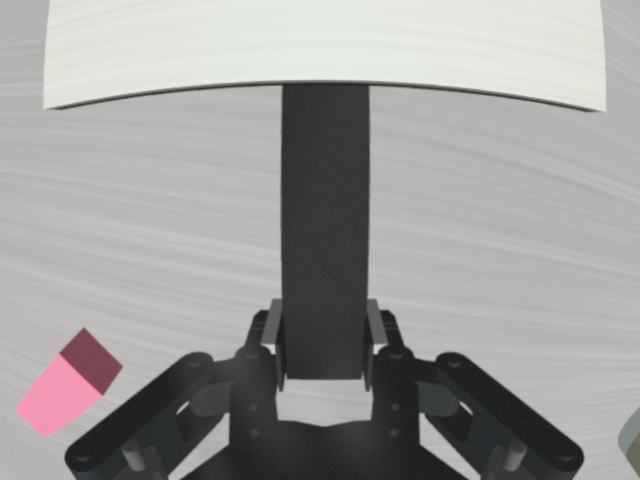

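Under the plate, the wedge is centred (column 325 against an edge middle of 325) and square. I'll release it, rise, back off, shut the fingers and come down behind it.

Request:
carry_out:
  dp:
    - [0,0,0]
    - [0,0,0]
    - [0,0,0]
    - [0,0,0]
    - [0,0,-0.01]
    - [0,0,-0.03]
    - [0,0,-0.05]
    - [-0.015,0,-0.055]
    - [-0.035,0,-0.055]
    - [-0.045,0,-0.055]
    - [-0.045,0,-0.055]
  turn: [0,0,0,0,0,0,0,0,0,0,0]
  jaw: 0.3

```text
time_s: 12.05
tool_pos: [0.4815, -0.0165, 0.0615]
tcp_rot: [0.0, 0.996, 0.085, -0.0]
contact_force: [-0.3, -0.2, 0.1]
finger_gap: 0.0552
```

Request:
carry_out:
  dp:
    - [0,0,0]
    - [0,0,0]
    - [0,0,0]
    - [0,0,0]
    - [0,0,0]
    - [0,0,0]
    - [0,0,0.02]
    - [0,0,0.04]
    - [0,0,0.05]
    - [0,0,0.051]
    - [0,0,0.051]
  turn: [0,0,0,0,0,0,0,0,0,0,0]
  jaw: -1

```text
time_s: 13.42
tool_pos: [0.4832, -0.0161, 0.0113]
tcp_rot: [0.0, 0.996, 0.085, 0.0]
contact_force: [-0.4, 0.7, -0.1]
finger_gap: 0.0001
```

```bash
python3 - <<'E'
from h import *
plan([],.171)
cv2.imwrite("pics/wr5.png",camera("wrist")[:,:,::-1])
plan([],.171)
E
```

```text
t 13.425 pos [ 0.4832 -0.0161  0.0113] yaw 0.1709 gap 0.00011159189989022009 F [-0.4   0.72 -0.06]
turn -0.00013934011897367982
t 13.475 pos [ 0.4833 -0.0161  0.0114] yaw 0.1708 gap 0.0001888956263275065 F [ 0.23 -0.27 -0.12]
turn -0.00018349059699510062
```

View pics/wr5.png

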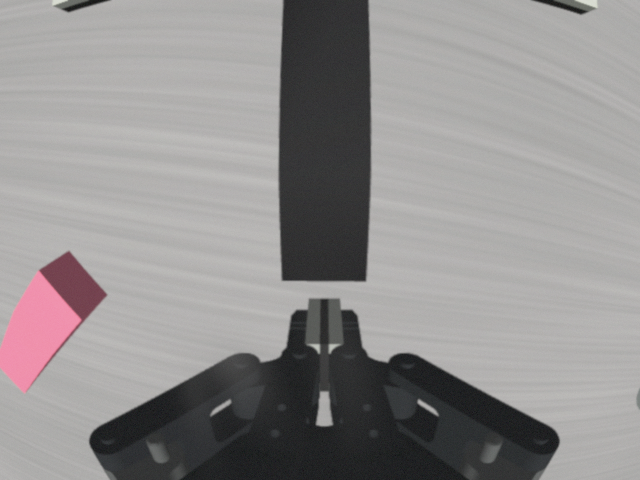

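The shut fingers are centred about 13 mm behind the back face (row 281). I'll push slowly, first to short of the expected bite.

Request:
carry_out:
  dp:
    - [0.006,0,0]
    - [0.01,0,0]
    - [0.012,0,0]
    - [0.014,0,0]
    - [0.017,0,0]
    - [0.02,0,0]
    - [0.023,0,0]
    - [0.026,0,0]
    - [0.028,0,0]
    - [0.029,0,0]
    - [0.029,0,0]
  turn: [0,0,0,0,0,0,0,0,0,0,0]

```text
time_s: 14.85
tool_pos: [0.5114, -0.0111, 0.0108]
tcp_rot: [0.0, 0.996, 0.085, 0.0]
contact_force: [-0.5, 0.4, 0.2]
finger_gap: 0.0003
```

```bash
python3 - <<'E'
from h import *
plan([],.171)
cv2.imwrite("pics/wr6.png",camera("wrist")[:,:,::-1])
plan([],.171)
E
```

```text
t 14.85 pos [ 0.5114 -0.0111  0.0108] yaw 0.1709 gap 0.00030342593134673613 F [-0.52  0.43  0.21]
turn -8.525731129430114e-05
t 14.9 pos [ 0.5114 -0.0112  0.0109] yaw 0.1709 gap 0.0002204634830543873 F [-0.25  0.32 -0.17]
turn -0.00013241349657786006
```

View pics/wr6.png

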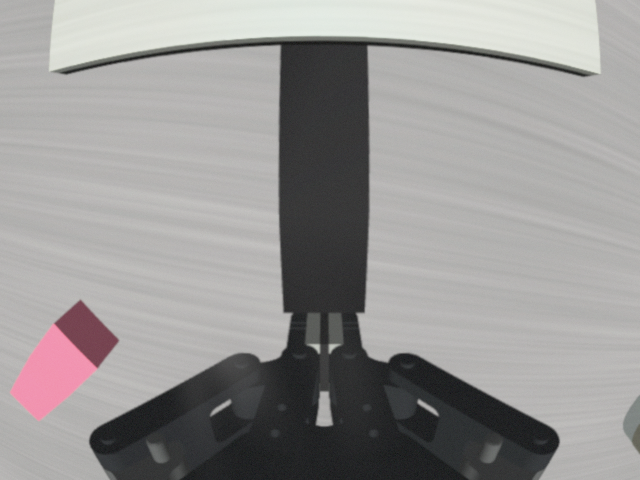

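Request:
carry_out:
  dp:
    - [0.001,0,0]
    - [0.002,0,0]
    - [0.003,0,0]
    - [0.003,0,0]
    - [0.003,0,0]
  turn: [0,0,0,0,0]

```text
time_s: 15.52
tool_pos: [0.5144, -0.0107, 0.0108]
tcp_rot: [0.0, 0.996, 0.085, 0.0]
contact_force: [-0.2, -0.1, -0.3]
finger_gap: -0.0002
```

Request:
carry_out:
  dp:
    - [0.001,0,0]
    - [0.002,0,0]
    - [0.002,0,0]
    - [0.002,0,0]
  turn: [0,0,0,0]

```text
time_s: 16.02
tool_pos: [0.5163, -0.0103, 0.0108]
tcp_rot: [0.0, 0.996, 0.085, 0.0]
contact_force: [-0.5, 0.2, -0.3]
finger_gap: 0.0001
```

Request:
carry_out:
  dp:
    - [0.001,0,0]
    - [0.0015,0,0]
    - [0.0015,0,0]
  turn: [0,0,0]

```text
time_s: 16.4
tool_pos: [0.5177, -0.0101, 0.0108]
tcp_rot: [0.0, 0.996, 0.085, 0.0]
contact_force: [-1.1, 0.6, -0.6]
finger_gap: -0.0
```

Request:
carry_out:
  dp:
    - [0.001,0,0]
    - [0.0015,0,0]
    - [0.0015,0,0]
  turn: [0,0,0]

```text
time_s: 16.77
tool_pos: [0.5193, -0.0098, 0.0108]
tcp_rot: [0.0, 0.996, 0.085, 0.0]
contact_force: [-0.1, -0.1, 0.0]
finger_gap: 0.0001
```

Request:
carry_out:
  dp:
    - [0.001,0,0]
    - [0.0015,0,0]
    - [0.0015,0,0]
  turn: [0,0,0]

```text
time_s: 17.15
tool_pos: [0.5207, -0.0096, 0.0108]
tcp_rot: [0.0, 0.996, 0.085, 0.0]
contact_force: [-0.0, -0.2, -0.6]
finger_gap: -0.0002
```

Request:
carry_out:
  dp:
    - [0.001,0,0]
    - [0.0015,0,0]
    - [0.0015,0,0]
  turn: [0,0,0]

```text
time_s: 17.52
tool_pos: [0.5222, -0.0093, 0.0108]
tcp_rot: [0.0, 0.996, 0.085, 0.0]
contact_force: [0.5, 0.8, 0.2]
finger_gap: 0.0
```

Request:
carry_out:
  dp:
    - [0.001,0,0]
    - [0.0015,0,0]
    - [0.0015,0,0]
  turn: [0,0,0]

```text
time_s: 17.9
tool_pos: [0.5237, -0.0091, 0.0108]
tcp_rot: [0.0, 0.996, 0.085, 0.0]
contact_force: [0.1, 0.6, -0.1]
finger_gap: 0.0
```

Request:
carry_out:
  dp:
    - [0.001,0,0]
    - [0.0015,0,0]
    - [0.0015,0,0]
  turn: [0,0,0]

```text
time_s: 18.27
tool_pos: [0.5249, -0.0089, 0.0108]
tcp_rot: [0.0, 0.996, 0.085, -0.0]
contact_force: [-1.0, -0.5, 1.2]
finger_gap: -0.0002
```

Request:
carry_out:
  dp:
    - [0.0005,0,0]
    - [0.001,0,0]
    - [0.001,0,0]
  turn: [0,0,0]

```text
time_s: 18.65
tool_pos: [0.5253, -0.0088, 0.0106]
tcp_rot: [0.0, 0.996, 0.085, -0.001]
contact_force: [-1.9, -1.2, 1.9]
finger_gap: -0.0003
```

Request:
carry_out:
  dp:
    - [0.0005,0,0]
    - [0.001,0,0]
    - [0.001,0,0]
  turn: [0,0,0]

```text
time_s: 19.02
tool_pos: [0.5261, -0.0087, 0.0106]
tcp_rot: [0.0, 0.996, 0.085, -0.001]
contact_force: [-5.2, -0.6, 3.9]
finger_gap: 0.0001
```

It has started to bite: about 5 N of push, but the fingers bear down about 4 N. I'll ease upward slightly while continuing.

Request:
carry_out:
  dp:
    - [0.0003,0,-0.0003]
    - [0.0006,0,-0.0005]
    - [0.0006,0,-0.0005]
  turn: [0,0,0]

```text
time_s: 19.4
tool_pos: [0.5267, -0.0085, 0.0108]
tcp_rot: [0.0, 0.996, 0.085, -0.001]
contact_force: [-4.3, -1.3, -1.8]
finger_gap: -0.0001
```

Request:
carry_out:
  dp:
    - [0.0005,0,0.0001]
    - [0.001,0,0.0001]
    - [0.001,0,0.0001]
  turn: [0,0,0]

```text
time_s: 19.77
tool_pos: [0.5274, -0.0084, 0.0106]
tcp_rot: [0.0, 0.996, 0.085, -0.001]
contact_force: [-5.8, -1.2, -1.9]
finger_gap: 0.0001
```

Request:
carry_out:
  dp:
    - [0.0005,0,0.0001]
    - [0.001,0,0.0002]
    - [0.001,0,0.0002]
  turn: [0,0,0]

```text
time_s: 20.15
tool_pos: [0.5277, -0.0084, 0.0106]
tcp_rot: [0.0, 0.996, 0.085, -0.002]
contact_force: [-7.6, -1.7, 2.2]
finger_gap: 0.0003
```

Request:
carry_out:
  dp:
    - [0.0005,0,-0.0001]
    - [0.0009,0,-0.0001]
    - [0.0009,0,-0.0001]
  turn: [0,0,0]

```text
time_s: 20.52
tool_pos: [0.5279, -0.0084, 0.0106]
tcp_rot: [0.001, 0.996, 0.085, -0.003]
contact_force: [-8.9, -0.9, 3.5]
finger_gap: -0.0001
```

Request:
carry_out:
  dp:
    - [0.0003,0,-0.0002]
    - [0.0008,0,-0.0003]
    - [0.0008,0,-0.0003]
    - [0.0008,0,-0.0003]
  turn: [0,0,0,0]

```text
time_s: 21.02
tool_pos: [0.5282, -0.0084, 0.0106]
tcp_rot: [0.001, 0.996, 0.085, -0.003]
contact_force: [-9.3, -2.1, 0.7]
finger_gap: 0.0003
```

The push is now about 9.5 N with almost no bearing down, and the wedge moved 3.3 mm after the bite, which suggests a press of roughly 9–10 N. I'll back off straight.

Request:
carry_out:
  dp:
    - [-0.001,0,0]
    - [-0.003,0,0]
    - [-0.006,0,0]
    - [-0.012,0,0]
    - [-0.02,0,0]
    - [-0.025,0,0]
    - [-0.025,0,0]
    - [-0.025,0,0]
  turn: [0,0,0,0,0,0,0,0]

```text
time_s: 22.02
tool_pos: [0.507, -0.012, 0.0115]
tcp_rot: [0.0, 0.996, 0.085, 0.0]
contact_force: [-0.5, -0.3, 0.2]
finger_gap: -0.0004
```

```bash
python3 - <<'E'
from h import *
plan([],.171)
cv2.imwrite("pics/wr7.png",camera("wrist")[:,:,::-1])
p=camera_params("wrist")
im=cv2.imread("pics/wr7.png"); b=blackquad(im,(270,60,390,300)); print(b)
E
```

```text
t 22.025 pos [ 0.507  -0.012   0.0115] yaw 0.1708 gap -0.0004329478512215062 F [-0.55 -0.33  0.16]
turn -0.00017049113209413602
[[278.         259.99996948]
 [278.          60.        ]
 [368.99998474  60.        ]
 [368.99998474 259.99996948]]
```

View pics/wr7.png

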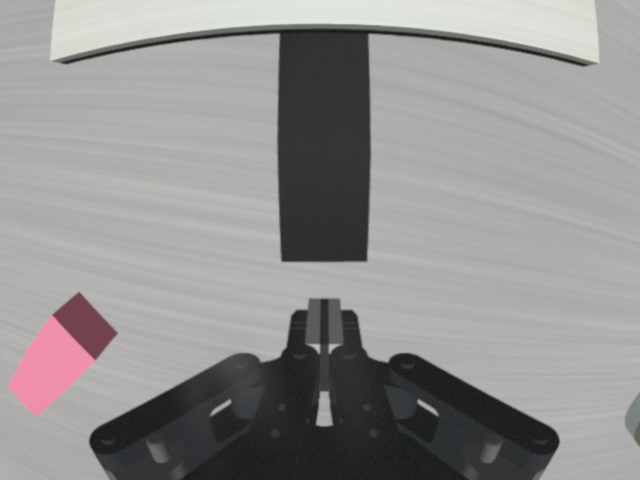

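```bash
python3 - <<'E'
from h import *
p=camera_params("wrist"); s=sense(); t=s["tool_pos"]; u=np.array([np.cos(.171),np.sin(.171)])
q=least_squares(lambda a:fish([[*(t[:2]+a[0]*u),.027]],p)[0,1:]-261.5,[.03]).x
print("back face ahead of tool",q, "expected", (0.5282-t[0])/.985+.011)
s0=cv2.cvtColor(camera("scene"),cv2.COLOR_RGB2BGR); cv2.imwrite("pics/sc3.png",s0)
# same check for picture at first shut pose (row 281): tool .4832
E
```

```text
back face ahead of tool [0.0332825] expected 0.032549357892551305
```

View pics/sc3.png

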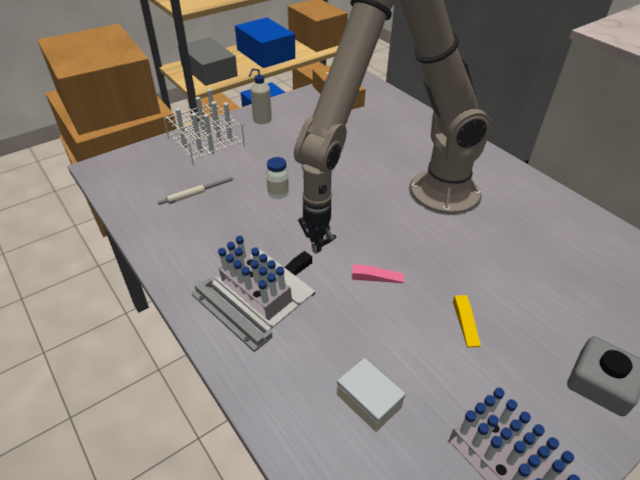

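The wedge stayed in place. A light touch will confirm it resists at the same spot.

Request:
carry_out:
  dp:
    - [0.006,0,0]
    - [0.012,0,0]
    - [0.017,0,0]
    - [0.019,0,0]
    - [0.0205,0,0]
    - [0.0215,0,0]
    - [0.0225,0,0]
    - [0.0225,0,0]
    - [0.0225,0,0]
  turn: [0,0,0,0,0,0,0,0,0]

```text
time_s: 23.25
tool_pos: [0.5282, -0.0083, 0.0112]
tcp_rot: [0.0, 0.996, 0.085, -0.001]
contact_force: [-1.2, -0.9, 0.8]
finger_gap: 0.0001
```

Request:
carry_out:
  dp:
    - [0.0005,0,-0.0001]
    - [0.0012,0,-0.0002]
    - [0.0012,0,-0.0002]
    - [0.0012,0,-0.0002]
  turn: [0,0,0,0]

```text
time_s: 23.75
tool_pos: [0.5282, -0.0083, 0.0112]
tcp_rot: [0.0, 0.996, 0.085, -0.002]
contact_force: [-4.9, -1.2, 3.8]
finger_gap: -0.0
```

At 5 N it doesn't move at all, so it is jammed. I'll withdraw and clear.

Request:
carry_out:
  dp:
    - [-0.001,0,-0.0003]
    - [-0.003,0,-0.0003]
    - [-0.008,0,0]
    - [-0.02,0,0]
    - [-0.03,0,0]
    - [-0.03,0,-0.02]
    - [-0.03,0,-0.05]
    - [-0.03,0,-0.08]
    - [-0.03,0,-0.08]
    - [-0.03,0,-0.08]
    - [-0.03,0,-0.08]
  turn: [0,0,0,0,0,0,0,0,0,0,0]

```text
time_s: 25.12
tool_pos: [0.4993, -0.0132, 0.0905]
tcp_rot: [-0.0, 0.996, 0.085, -0.001]
contact_force: [-0.2, 0.3, -0.3]
finger_gap: 0.0002
```

```bash
python3 - <<'E'
from h import *
plan([],.171)
a=camera("wrist"); cv2.imwrite("pics/wr8.png",a[:,:,::-1])
t=camera("top")[:,:,::-1]; o=cv2.imread("pics/top0.png")
for n,b in dict(tipbox=(75,115,150,175),bottle=(440,240,490,285),pip=(512,100,542,225)).items():
    x0,y0,x1,y1=b; print(n,np.abs(t[y0:y1,x0:x1].astype(int)-o[y0:y1,x0:x1]).mean())
E
```

```text
t 25.125 pos [ 0.4993 -0.0132  0.0905] yaw 0.1709 gap 0.00015925814291997995 F [-0.25  0.27 -0.31]
turn -8.757565893063868e-05
tipbox 4.39562962962963
bottle 3.474666666666667
pip 3.9267555555555558
```

View pics/wr8.png

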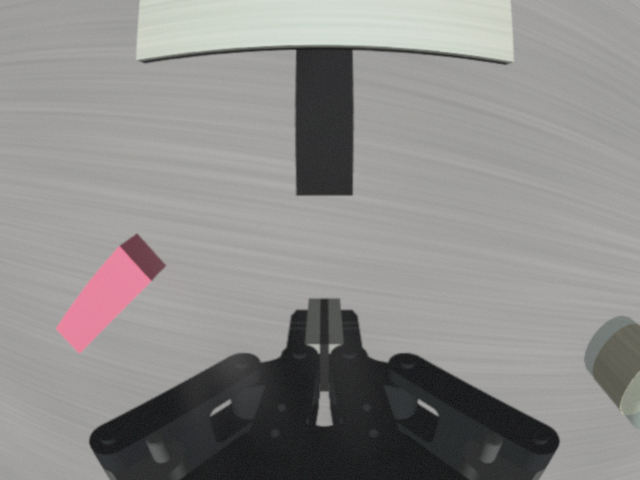

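The wedge is square and centred under the edge (columns 296–352, edge 137–513), the arm is clear, and the bystander patches match the first picture. I'm handing in.

```bash
python3 -c "
from cell import *
print(close_job())"
```

```text
the job is handed in; nothing more can be done
None
```

The black wedge is jammed under the middle of the plate's front edge and stays there by itself. I handed the job in at about 25 s of the 61 s allowed.

**What I did:** I gripped the wedge and carried it over the pink look-alike. I then set it thin end first about 25 mm under the edge, let go, and pushed its back face with shut fingers. It bit at about tool x = 0.525. I stopped at about 9.5 N of push, roughly 3.3 mm after the bite.

**Last checks:**
- **Held after release:** the wrist picture put the back face within 1 mm of where the push left it. A second touch of about 5 N did not move it.
- **Position:** the wedge is square to the edge and within a few mm of its middle. The arm was clear of everything.
- **Bystanders:** the bottle, tip box and pipette looked unchanged in the top view.

**What disagreed or is uncertain:**
- **Wedge position:** my first wrist measurement was off by 12 mm because the arm was still settling. Repeated frames then agreed with the top camera to about 3 mm.
- **Edge height:** I estimated the strip's underside at 15–16 mm, so first touch should have come with the tip 45–50 mm in. It came at about 53 mm.
- **Bearing down:** the fingers briefly pressed down on the wedge with up to about 4 N while pushing, so I eased them up. They did so again during the 5 N check.
- **Jam force:** I estimated the press on the strip at about 9–10 N from the push force and travel; it was not measured directly.

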